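# Flip the balance's draught-shield lid shut and tare

### The arm

A 6-joint arm with a two-finger parallel gripper is mounted at the origin on the work surface. World frame = base frame: x ahead of the robot, y to its left, z up, the work surface at z = 0. Lengths are in m, angles in rad, forces in N, time in s.
With the tool pointing down it reaches from about 0.3 to 0.85 m from the base axis. Payload 5.4 kg.
Tool frame: the origin (TCP) lies midway between the tips of the shut fingers; the grasp point (between the pads) lies 19 mm behind it (robot.tcp_to_grasp is the z of the grasp point in the tool frame, in m); z points along the fingers, y is the line along which they close (so a half turn about z gives the same grasp; the last joint's range is limited). The gripper opens to 85 mm and grips with 20 to 120 N. Pads are 22 mm wide; open, the fingers measure 114 mm over their backs; the gripper's body (76 mm by 85 mm) begins 54 mm behind the grasp point. The pads swing forward as they close: fully open they stand 13 mm farther back than shut.
Start: joints at [0.972, 0.158, 1.597, -0, 1.386, -0.21], TCP at [0.218, 0.532, 0.231] pointing down, gripper open.
Joint ranges: [-2.91, 2.91], [-0.94, 2.29], [0.18, 2.7], [-1.29, 4.43], [0.17, 2.64], [-3, 3]. Speed limits (rad/s): [2.57, 2.57, 3.14, 3.14, 3.14, 3.14].

### API

Orientations are given as [roll, pitch, yaw] about the fixed x, y, z axes, in that order (R = Rz(yaw) Ry(pitch) Rx(roll)).
In Python, from bench import robot gives the robot as it stands. The module is installed in compiled form; this text tells all that it offers.
- The arm moves only by the tool drive_tool, never from a script. Its argument "increments" is a list of rows, each a list of 4 numbers: the shift along the world's x, y, z in cm, then the turn about the world's z in degrees. A call has 1 to 12 rows; each row is the pose to reach, as a shift and turn from the pose commanded when the call began; what a row does not reach only later rows make up. A row lasts 1/8 s, in which the tool goes at most 62.5 mm and 10.7 degrees, less where a joint would pass 70% of its speed; a pose out of reach is approached as far as the arm can. A call with a gripper value outside its range is refused whole. "hand" is the finger opening in cm, from 0 to 8.54, set as the call begins (left out, the last holds). The fingers move at their own pace and stop on an object; "force" is the grip in N (left out, the last holds). Time passes only in rows, so rows that repeat a pose let the fingers close. It gives the time, the measured TCP pose, the force, the opening and the grip force at its end, in the units of the state.
- robot.sense(): the state, without advancing time (a new reading comes with each control period).
- robot.camera(name): name is "side" or "top" or "wrist"; returns (picture, depth): 400x640x3 uint8, blue, green, red; 400x640 float32, m along the optical axis (not along the pixel's ray), 0 where there is no reading.
- robot.camera_params(name): a dict with "mtx" (3x3 intrinsics, pixels), "cam_to_world" (4x4, takes a point from camera to world coordinates); the wrist camera has in their place "hand_eye" (4x4, takes a point from camera to tool coordinates, whose origin is the TCP and whose axes are the flange's). Camera axes: x right, y down, z forward; pixel columns grow to the right and rows downward; lengths in m; the calibration is good to about 2 mm. A picture is of the moment at which its call begins: read the wrist's pose just before it. camera_params takes no time and is no camera call.
- robot.hand_in(): hands the job in; it is judged then, once.
The state is a dict: "time_s": time; "joints": joint angles; "qvel": joint speeds; "effort": joint torques, N m; "eef_pos": TCP position; "orientation": TCP orientation; "force": force on the tool from outside, world axes, zero at the start; "moment": the same for the moment, N m; "grip_width": opening from 0.0 (shut) to 1.0 (fully open); "grip_force": force on a finger pad.
Only numpy, scipy, OpenCV 4.12 (cv2) and the standard library are available. Lean on these libraries where they do the work, as an engineer would, in place of code of your own. Each camera call takes 0.05 s, during which the arm holds its last target. There are 200 camera calls.

### The job

Get the balance ready to weigh: its draught-shield lid stands open, so push it over from behind with the fingertips and follow it down on its outer face until it is fully shut, gently, without a slam and without pinching it or touching its inner face. Then, with the lid shut, press the long tare key on the front panel fully down and let it come back up. Pick nothing up, and leave the round power key, the steel cup on the pan, the bottles and the paper cup alone.

Things in the scene. Friction and masses are not known exactly. Their poses are not given: they have to be found in the camera images.
- balance: Precision balance, white housing 210 x 170 mm, stands fast on the bench. Origin: centre of its underside, on the bench. x points from the front (key panel, x = -105 to -35 mm) to the back (+105 mm), y to its user's left, z up; at yaw 0 the front faces the robot. Rear deck 60 mm high; the key panel is 49 (front) to 58 mm high, sloping 0.12 rad, with a display behind the keys.
- lid (a joint): Lid angle in rad: 0 shut (level on the shield's rim), pi/2 upright, 1.95 the stop, leaning backwards. Starts between 1.6 and 1.87. The hinge has friction (0.18 N m): the lid stays at any angle where it is left, it neither falls nor springs; 1 to 4 N near its free edge moves it.
- hinge_mid (a point): Middle of the lid's hinge axis, along the balance's y, at the back rim: x = 102, y = 0, z = 132 mm in the balance's frame. The lid closes the draught shield, a clear box with grey frame on the deck: x -30 to +100 mm, y -75 to +75 mm, walls 4 to 9 mm, rim at z = 130 mm, open at the top.
- lid_pane: The lid's outer skin: clear pane with 12 mm grey frame, 136 mm from hinge axis to free edge, 150 mm wide, 4 mm thick (whole lid 6 mm). Origin: middle of the free edge on the outer face; x points along the lid to the hinge, y along the edge, z out of the outer face (up when shut, backwards when it stands open). Outer face 4.5 mm outside the hinge axis, 136.5 mm above the bench when shut.
- lid_inside: The lid's inner face, a clear sheet 112 x 126 mm, 2 mm thick, under the pane (not to be touched). Origin at its centre, z out of the outer side.
- tare_key (a joint): Travel of the tare key in m: 0 up, 0.004 fully down. Spring: starts to move at about 1 N, fully down at about 4 N, comes back up by itself.
- tare_top (a point): Middle of the top of the tare key: the long grey bar key, 18 mm (x) by 44 mm (y), at the right front of the panel as its user sees it, standing 6 mm above the panel; it moves along the panel's normal, 0.12 rad off vertical (pressing straight down works).
- power_key (a joint): Travel of the power key in m: 0 up, 0.004 fully down; the same spring. Not to be pressed.
- power_top (a point): Middle of the top of the power key: small round grey key, 18 mm across, at the left front of the panel, 100 mm from the tare key.
- cup: Small steel weighing cup, 42 mm across, 42 mm high, standing in the shield on the round steel pan (radius 42 mm, centre x = 35, y = 0, top z = 68 mm in the balance's frame). Origin: centre of its underside.
- bottle_tall: Amber bottle with black cap, 46 mm across, 98 mm high, standing to one side of the balance. Origin: centre of its underside.
- bottle_short: Amber bottle with black cap, 36 mm across, 66 mm high, standing to the other side. Origin: centre of its underside.
- paper_cup: White paper cup, 72 mm across, 80 mm high, standing behind the balance. Origin: centre of its underside.
Mind the look-alikes: they are no part of the job. What is shaped like the bottle_short but blue, pink or yellow is not meant.

How it is judged:
By the outcome, as a careful person would: the job done as asked, in the order asked, and still so for the second after the job is handed in, with the robot touching nothing.
It also fails if it takes over 51 s, if anything falls off the work surface, if the arm or the gripper's body presses on something with over 40 N, if the wrist force passes 120 N, or if a joint passes its speed limit or range.

## Working session

There is one attempt and no reset: what is moved stays moved. The work goes in short steps, Python scripts to look and compute and a tool call to move; the robot and the scene stay as the last step left them, time stands still between calls to the robot, and variables do not carry over. Pictures are saved under pics/ and viewed, at most 10 in all, crops included, and the job is handed in when it is done.

Besides the shell and the picture viewer there is one more tool, called after "Call:" by a JSON object that holds its "fn" and its "kwargs", one argument or row to a line. drive_tool: Moves the arm, as the interface text tells. Its arguments: {"type":"object","properties":{"increments":{"type":"array","items":{"type":"array","items":{"type":"number"}}},"hand":{"type":"number"},"force":{"type":"number"}},"required":["increments"]}

```bash
mkdir -p pics
cat > h.py <<'E'
import numpy as np, cv2
from bench import robot
def snap(n,tag):
    im,d=robot.camera(n); cv2.imwrite(f'pics/{tag}.png',im); np.save(f'{tag}.npy',d); return im,d
def world(n,d,u,v):
    p=robot.camera_params(n); K=p['mtx']; z=d[int(v),int(u)]
    return (p['cam_to_world']@np.array([(u-K[0,2])/K[0,0]*z,(v-K[1,2])/K[1,1]*z,z,1]))[:3]
E
python3 - <<'E'
from h import *
np.set_printoptions(precision=3,suppress=True)
s=robot.sense(); print(s)
snap('top','top0'); snap('side','side0')
for n in('top','side'): print(robot.camera_params(n))
E
```

```text
{'time_s': 0.0, 'joints': array([ 0.972,  0.159,  1.598, -0.   ,  1.386, -0.21 ]), 'qvel': array([ 0.   , -0.001,  0.   , -0.   ,  0.001, -0.   ]), 'effort': array([  0.001, -39.6  , -33.143,  -0.   ,   0.008,   0.   ]), 'eef_pos': array([0.218, 0.532, 0.23 ]), 'orientation': array([-3.14 , -0.   ,  2.753]), 'force': array([-0.571,  0.431, -0.124]), 'moment': array([0.063, 0.004, 0.014]), 'grip_force': 0.0, 'grip_width': 1.001310683322176}
{'mtx': array([[383.112,   0.   , 320.038],
       [  0.   , 383.112, 198.3  ],
       [  0.   ,   0.   ,   1.   ]]), 'cam_to_world': array([[ 0.018, -0.991,  0.135,  0.517],
       [-1.   , -0.018, -0.   ,  0.034],
       [ 0.002, -0.135, -0.991,  0.822],
       [ 0.   ,  0.   ,  0.   ,  1.   ]])}
{'mtx': array([[390.357,   0.   , 319.599],
       [  0.   , 390.357, 197.971],
       [  0.   ,   0.   ,   1.   ]]), 'cam_to_world': array([[ 0.788, -0.457,  0.412,  0.26 ],
       [-0.615, -0.597,  0.515, -0.387],
       [ 0.011, -0.659, -0.752,  0.726],
       [ 0.   ,  0.   ,  0.   ,  1.   ]])}
```

View pics/top0.png

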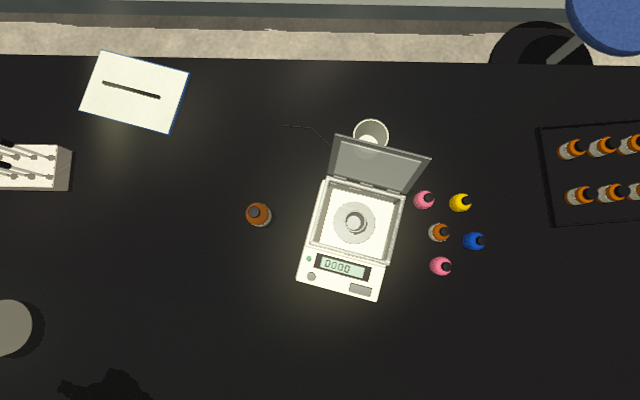

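View pics/side0.png

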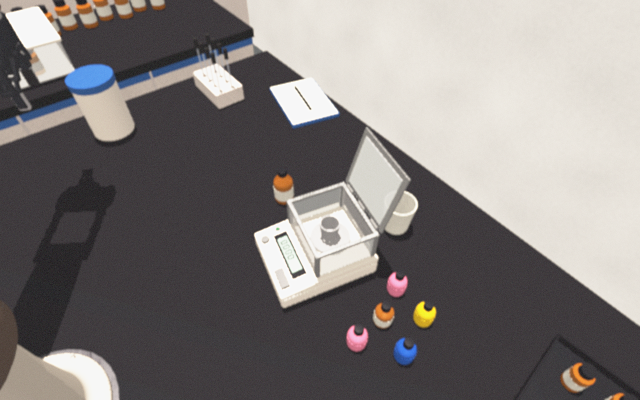

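Run:
```python
from h import *
im=cv2.imread('pics/top0.png'); cv2.imwrite('pics/c1.png',cv2.resize(im[115:310,285:445],None,fx=3,fy=3,interpolation=cv2.INTER_CUBIC))
```

```text
(no output)
```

View pics/c1.png

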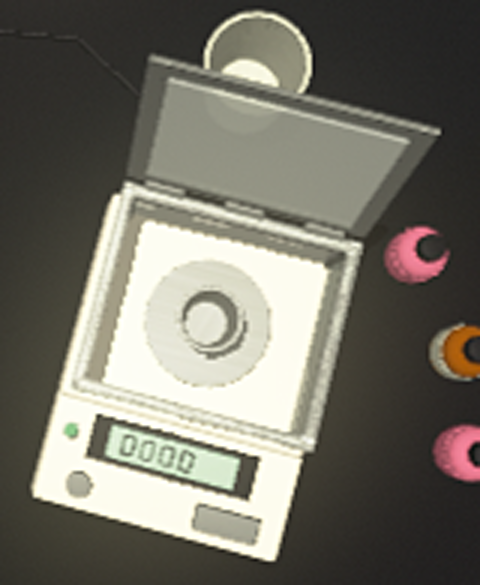

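The crop shows: rim corners at full-image (309,244), (389,263), (405,196), (327,177); the lid's free edge from (335,134) to (432,159); the tare key, the long bar at (360,290); the power key, the small round one, at (311,276). The tare key is the long grey bar at the right front. The round one stays untouched.

```bash
cat >> h.py <<'E'
def ray(n,u,v,h):
    p=robot.camera_params(n); K=p['mtx']; T=p['cam_to_world']
    d=T[:3,:3]@[(u-K[0,2])/K[0,0],(v-K[1,2])/K[1,1],1]; o=T[:3,3]
    return o+d*(h-o[2])/d[2]
E
python3 - <<'E'
from h import *
np.set_printoptions(precision=4,suppress=True)
d=np.load('top0.npy'); f=lambda u,v:(285+u/3-.33,115+v/3-.33)
C=np.array([ray('top',*f(u,v),.13) for u,v in[(72,387),(312,445),(360,243),(127,185)]])
B=np.array([[-.03,.075],[-.03,-.075],[.10,-.075],[.10,.075]])
print(C); print('sides',[np.linalg.norm(C[i]-C[i-1]) for i in range(4)])
A=B-B.mean(0);D=C[:,:2]-C[:,:2].mean(0)
yaw=np.arctan2((A[:,0]*D[:,1]-A[:,1]*D[:,0]).sum(),(A*D).sum())
R=np.array([[np.cos(yaw),-np.sin(yaw)],[np.sin(yaw),np.cos(yaw)]])
o=C[:,:2].mean(0)-R@B.mean(0); print('yaw',yaw,'o',o,'res',C[:,:2]-(B@R.T+o))
def loc(p): return np.r_[R.T@(p[:2]-o),p[2]]
for nm,u,v,h in[('tare',226,524,.058),('power',78,484,.058)]:
    p=ray('top',*f(u,v),h); q=world('top',d,*f(u,v)); print(nm,p,loc(p),'depth',q,loc(q))
for u,v in[(160,68),(300,102),(425,135),(137,150),(372,215),(255,90)]:
    q=world('top',d,*f(u,v)); l=loc(q);print('lid',q,l,'ang',np.arctan2(l[2]-.132,.102-l[0]))
for u,v in[(150,57),(440,132),(295,95)]:
  for a in (1.6,1.7,1.8,1.87):
    p=ray('top',*f(u,v),.132+.136*np.sin(a)); l=loc(p); print(a,l,'pred x',.102-.136*np.cos(a))
print('hinge',R@[.102,0]+o)
for u,v in [(258,15),(210,50),(310,60)]: p=world('top',d,*f(u,v));print('cup',p,loc(p))
E
```

```text
[[ 0.5288  0.0533  0.13  ]
 [ 0.4972 -0.09    0.13  ]
 [ 0.619  -0.1199  0.13  ]
 [ 0.6522  0.0223  0.13  ]]
sides [np.float64(0.12721391273633603), np.float64(0.14672216280493405), np.float64(0.1253961558191786), np.float64(0.14609615961523795)]
yaw -0.23190183166143818 o [ 0.5402 -0.0255] res [[ 0.0005 -0.0011]
 [ 0.0034  0.0016]
 [-0.0014  0.0016]
 [-0.0026 -0.0021]]
tare [ 0.4435 -0.0467  0.058 ] [-0.0893 -0.0429  0.058 ] depth [ 0.4434 -0.0468  0.0573] [-0.0894 -0.043   0.0573]
power [0.4672 0.0499 0.058 ] [-0.0884  0.0567  0.058 ] depth [0.467  0.05   0.0548] [-0.0886  0.0567  0.0548]
lid [0.6877 0.0088 0.258 ] [0.1357 0.0673 0.258 ] ang 1.8319216792837731
lid [ 0.6707 -0.0615  0.2606] [ 0.1352 -0.005   0.2606] ang 1.823656655239964
lid [ 0.6551 -0.1242  0.2597] [ 0.1345 -0.0696  0.2597] ang 1.8199030333596287
lid [0.6649 0.0176 0.1708] [0.1115 0.0706 0.1708] ang 1.8097051220841416
lid [ 0.6309 -0.1199  0.162 ] [ 0.1099 -0.0711  0.162 ] ang 1.8279029703711573
lid [ 0.6764 -0.0389  0.261 ] [0.1355 0.0183 0.261 ] ang 1.8251799899771712
1.6 [0.1369 0.0733 0.2679] pred x 0.10597113503297527
1.7 [0.1372 0.0733 0.2669] pred x 0.11952285122419135
1.8 [0.138  0.0734 0.2644] pred x 0.13289948487825984
1.87 [0.1387 0.0735 0.262 ] pred x 0.1420872720076275
1.6 [ 0.1353 -0.0747  0.2679] pred x 0.10597113503297527
1.7 [ 0.1356 -0.0749  0.2669] pred x 0.11952285122419135
1.8 [ 0.1364 -0.0755  0.2644] pred x 0.13289948487825984
1.87 [ 0.1372 -0.076   0.262 ] pred x 0.1420872720076275
1.6 [ 0.1358 -0.0011  0.2679] pred x 0.10597113503297527
1.7 [ 0.1362 -0.0012  0.2669] pred x 0.11952285122419135
1.8 [ 0.1369 -0.0014  0.2644] pred x 0.13289948487825984
1.87 [ 0.1377 -0.0016  0.262 ] pred x 0.1420872720076275
hinge [ 0.6395 -0.049 ]
cup [ 0.7793 -0.0644  0.0805] [0.2416 0.0171 0.0805]
cup [ 0.7546 -0.0324  0.0802] [0.2102 0.0425 0.0802]
cup [ 0.7499 -0.0997  0.077 ] [ 0.2211 -0.024   0.077 ]
```

Call:
{"fn": "drive_tool", "kwargs": {
  "increments": [
    [2,-2,4,2],
    [5,-6,8,4],
    [9,-11,11,6],
    [13,-16,11,8],
    [17,-21,11,9],
    [21,-26,11,9],
    [25,-31,11,9],
    [29,-36,11,9],
    [34,-41,11,9],
    [39,-46,11,9],
    [44,-51,11,9],
    [48,-56,11,9]
  ],
  "hand": 0
}}

```text
time_s: 1.6
eef_pos: [0.6711, 0.0026, 0.3405]
orientation: [3.141, -0.001, 2.91]
force: [1.1, 0.7, 0.5]
grip_width: -0.001
grip_force: 0.0
```

Call:
{"fn": "drive_tool", "kwargs": {
  "increments": [
    [0.8,-2,0,0],
    [1.7,-3.9,0,0],
    [1.7,-3.9,0,0],
    [1.7,-3.9,0,0]
  ]
}}

```text
time_s: 2.1
eef_pos: [0.6867, -0.0336, 0.3419]
orientation: [3.141, 0.0, 2.911]
force: [-1.1, 0.3, -0.9]
grip_width: 0.001
grip_force: 0.0
```

Call:
{"fn": "drive_tool", "kwargs": {
  "increments": [
    [1.5,-1.7,0,0],
    [3.0,-3.3,0,0],
    [3.0,-3.3,0,0],
    [3.0,-3.3,-3,0],
    [3.0,-3.3,-6,0],
    [3.0,-3.3,-6,0]
  ]
}}

```text
time_s: 2.85
eef_pos: [0.7151, -0.066, 0.2783]
orientation: [3.141, -0.006, 2.911]
force: [-0.1, -0.3, 0.1]
grip_width: 0.003
grip_force: 0.0
```

Run:
```python
from h import *
print(robot.sense()['eef_pos'],robot.sense()['force'])
im,d=snap('side','side1'); cv2.imwrite('pics/c2.png',cv2.resize(im[60:320,230:450],None,fx=2.2,fy=2.2))
```

```text
[ 0.71508026 -0.06598764  0.27833121] [-0.05251969 -0.25441323  0.11355274]
```

View pics/c2.png

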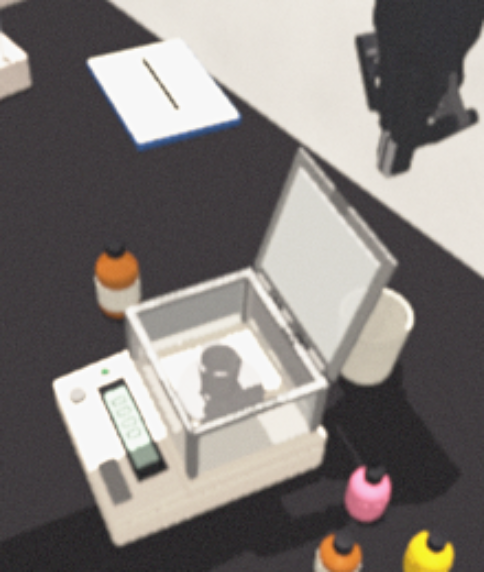

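The picture shows the shut fingertips at crop (393,170), behind and above the lid's free edge, clear of lid and cup. I go down and up to the outer face.

Call:
{"fn": "drive_tool", "kwargs": {
  "increments": [
    [0,0,-1.7,0],
    [0,0,-3.3,0],
    [-0.9,0.2,-3.3,0],
    [-1.5,0.35,-3.3,0],
    [-2.0,0.45,-3.3,0],
    [-2.0,0.45,-3.3,0]
  ]
}}

```text
time_s: 3.65
eef_pos: [0.697, -0.0634, 0.2492]
orientation: [-3.142, 0.001, 2.91]
force: [0.0, 0.7, -0.4]
grip_width: -0.001
grip_force: 0.0
```

Run:
```python
import numpy as np
# TCP path in world increments per theta, r=.118, corner offset 11 mm
c,s=np.cos(-.232),np.sin(-.232)
for th in np.r_[np.arange(1.85,0,-.1),0.05,0]:
    r=.118; x=.102-r*np.cos(th)+.0045*np.sin(th)+.011; z=.132+r*np.sin(th)+.0045*np.cos(th)
    print(round(th,2),np.round(100*np.array([.540+c*x,-.0255+s*x,z]),2))
```

```text
1.85 [68.58 -6.   24.42]
1.75 [67.48 -5.73 24.73]
1.65 [66.34 -5.47 24.93]
1.55 [65.2  -5.2  25.01]
1.45 [64.05 -4.92 24.97]
1.35 [62.91 -4.65 24.81]
1.25 [61.79 -4.39 24.54]
1.15 [60.71 -4.13 24.15]
1.05 [59.66 -3.89 23.66]
0.95 [58.67 -3.65 23.06]
0.85 [57.75 -3.44 22.36]
0.75 [56.89 -3.23 21.57]
0.65 [56.12 -3.05 20.7 ]
0.55 [55.44 -2.89 19.75]
0.45 [54.85 -2.75 18.74]
0.35 [54.36 -2.64 17.67]
0.25 [53.98 -2.54 16.56]
0.15 [53.71 -2.48 15.41]
0.05 [53.55 -2.44 14.24]
0.05 [53.55 -2.44 14.24]
0.0 [53.51 -2.44 13.65]
```

Call:
{"fn": "drive_tool", "kwargs": {
  "increments": [
    [-0.4,0.1,-0.1,0],
    [-0.8,0.2,-0.2,0],
    [-1.3,0.35,-0.2,0],
    [-1.8,0.5,-0.2,0],
    [-2.3,0.6,-0.1,0],
    [-2.9,0.75,0,0],
    [-3.4,0.9,0.05,0],
    [-4.0,1.0,0.1,0],
    [-4.5,1.15,0.1,0]
  ]
}}

```text
time_s: 4.78
eef_pos: [0.6517, -0.0518, 0.2493]
orientation: [-3.142, -0.0, 2.91]
force: [1.2, -0.4, 1.3]
grip_width: -0.003
grip_force: 0.8
```

Call:
{"fn": "drive_tool", "kwargs": {
  "increments": [
    [-0.6,0.15,0.05,0],
    [-1.15,0.3,0.05,0],
    [-1.7,0.4,0,0],
    [-2.3,0.55,-0.1,0],
    [-2.9,0.7,-0.25,0],
    [-3.4,0.8,-0.4,0],
    [-4.0,0.95,-0.55,0],
    [-4.5,1.05,-0.75,0],
    [-5.0,1.2,-1.0,0],
    [-5.5,1.3,-1.25,0]
  ]
}}

```text
time_s: 6.02
eef_pos: [0.5968, -0.0389, 0.2368]
orientation: [-3.142, 0.0, 2.91]
force: [0.2, 0.9, 1.2]
grip_width: 0.0
grip_force: 0.6
```

Run:
```python
from h import *
print(robot.sense()['eef_pos'],robot.sense()['force'])
im,d=snap('side','side2'); cv2.imwrite('pics/c3.png',cv2.resize(im[60:320,230:450],None,fx=2.2,fy=2.2))
```

```text
[ 0.59676337 -0.03890427  0.23681179] [0.16121696 0.88303516 1.17661974]
```

View pics/c3.png

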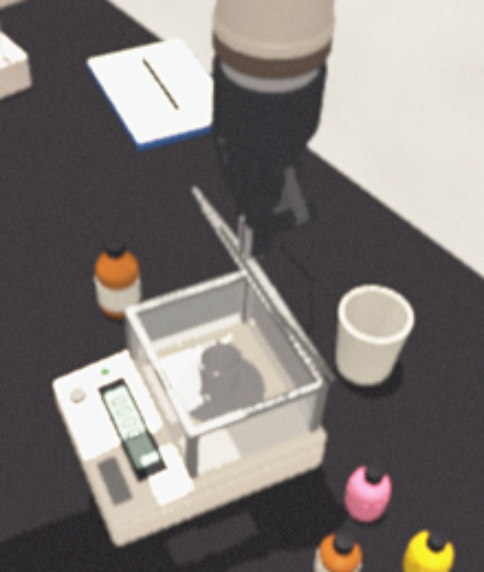

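The lid, seen nearly edge-on at crop (195,190)–(330,380), now leans forward with the fingertip on its outer face at (245,240). I carry on along the arc.

Call:
{"fn": "drive_tool", "kwargs": {
  "increments": [
    [-0.5,0.1,-0.3,0],
    [-1.0,0.25,-0.6,0],
    [-1.45,0.35,-0.95,0],
    [-1.9,0.45,-1.3,0],
    [-2.35,0.55,-1.7,0],
    [-2.8,0.65,-2.1,0],
    [-3.2,0.75,-2.55,0],
    [-3.55,0.85,-3.0,0],
    [-3.9,0.9,-3.45,0],
    [-4.25,1.0,-3.9,0],
    [-4.5,1.05,-4.4,0],
    [-4.8,1.15,-4.9,0]
  ]
}}

```text
time_s: 7.58
eef_pos: [0.5489, -0.0276, 0.1874]
orientation: [-3.141, -0.0, 2.91]
force: [0.5, 0.5, 0.4]
grip_width: 0.001
grip_force: 0.5
```

Call:
{"fn": "drive_tool", "kwargs": {
  "increments": [
    [-0.2,0.05,-0.35,0],
    [-0.35,0.1,-0.7,0],
    [-0.5,0.1,-1.05,0],
    [-0.65,0.15,-1.4,0],
    [-0.75,0.2,-1.75,0],
    [-0.85,0.2,-2.1,0],
    [-0.95,0.25,-2.45,0],
    [-1.0,0.25,-2.8,0],
    [-1.1,0.25,-3.1,0],
    [-1.15,0.3,-3.35,0],
    [-1.2,0.3,-3.6,0],
    [-1.25,0.3,-3.85,0]
  ]
}}

```text
time_s: 9.07
eef_pos: [0.5368, -0.0244, 0.1493]
orientation: [3.141, 0.001, 2.91]
force: [1.2, 1.0, 1.2]
grip_width: -0.001
grip_force: 0.5
```

Last 13 mm slowly, 1.2 mm per row.

Call:
{"fn": "drive_tool", "kwargs": {
  "increments": [
    [0,0,-0.15,0],
    [-0.05,0,-0.3,0],
    [-0.05,0,-0.45,0],
    [-0.1,0,-0.6,0],
    [-0.1,0,-0.72,0],
    [-0.1,0,-0.84,0],
    [-0.15,0,-0.94,0],
    [-0.15,0,-1.04,0],
    [-0.15,0,-1.12,0],
    [-0.15,0,-1.2,0],
    [-0.15,0,-1.2,0]
  ]
}}

```text
time_s: 10.45
eef_pos: [0.5349, -0.0245, 0.1371]
orientation: [-3.141, -0.0, 2.91]
force: [0.4, -0.9, 1.1]
grip_width: -0.001
grip_force: 0.1
```

Call:
{"fn": "drive_tool", "kwargs": {
  "increments": [
    [0,0,-0.05,0],
    [0,0,-0.1,0],
    [0,0,-0.15,0],
    [0,0,-0.15,0],
    [0,0,-0.15,0]
  ]
}}

```text
time_s: 11.08
eef_pos: [0.5349, -0.0245, 0.1365]
orientation: [-3.141, -0.0, 2.91]
force: [-3.7, 0.9, 5.1]
grip_width: -0.001
grip_force: 3.0
```

Call:
{"fn": "drive_tool", "kwargs": {
  "increments": [
    [0,0,-0.05,0],
    [0,0,-0.05,0],
    [0,0,0.3,0],
    [0,0,1.5,0],
    [0,0,4,0],
    [-3,-0.7,6,0],
    [-6,-1.5,6,0],
    [-9.2,-2.2,6,0],
    [-9.2,-2.2,6,0],
    [-9.2,-2.2,6,0]
  ]
}}

```text
time_s: 12.32
eef_pos: [0.4438, -0.0466, 0.1965]
orientation: [-3.142, 0.002, 2.91]
force: [0.3, -0.0, 0.3]
grip_width: -0.001
grip_force: 0.0
```

Run:
```python
from h import *
print(robot.sense()['eef_pos'],robot.sense()['force'])
np.set_printoptions(precision=4,suppress=True)
im,d=snap('side','side3'); cv2.imwrite('pics/c4.png',cv2.resize(im[160:320,230:400],None,fx=3.5,fy=3.5,interpolation=cv2.INTER_CUBIC))
```

```text
[ 0.44380642 -0.04661194  0.19649353] [ 0.29780254 -0.03613321  0.34641672]
```

View pics/c4.png

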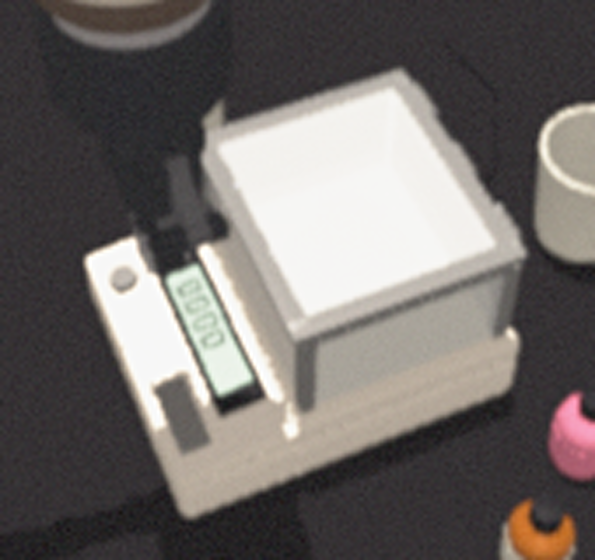

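The lid lies level on the rim. The tare key is the long bar at crop (184,415); the round power key at (124,278) is not meant. I cross-check the key's position and the lid heights.

Run:
```python
from h import *
np.set_printoptions(precision=4,suppress=True)
d=np.load('side3.npy'); f=lambda u,v:(230+u/3.5-.36,160+v/3.5-.36)
print(ray('side',*f(184,415),.057),world('side',d,*f(184,415)))
for u,v in[(215,150),(300,325),(510,250),(400,80),(255,240)]: print(world('side',d,*f(u,v)))
```

```text
[ 0.4428 -0.0479  0.057 ] [ 0.4419 -0.0495  0.0602]
[0.5304 0.0404 0.1374]
[ 0.4973 -0.0815  0.1364]
[ 0.6146 -0.1129  0.1375]
[0.6482 0.0175 0.1387]
[ 0.5107 -0.0246  0.1375]
```

Call:
{"fn": "drive_tool", "kwargs": {
  "increments": [
    [-0.05,0,-3,0],
    [-0.1,-0.05,-6,0],
    [-0.1,-0.05,-9,0],
    [-0.1,-0.05,-11.5,0],
    [-0.1,-0.05,-12.8,0],
    [-0.1,-0.05,-13.4,0],
    [-0.1,-0.05,-13.4,0]
  ]
}}

```text
time_s: 13.25
eef_pos: [0.4426, -0.047, 0.0621]
orientation: [-3.142, 0.0, 2.91]
force: [0.5, 0.8, -0.0]
grip_width: 0.002
grip_force: 0.0
```

Call:
{"fn": "drive_tool", "kwargs": {
  "increments": [
    [0,0,-0.1,0],
    [0,0,-0.2,0],
    [0,0,-0.3,0],
    [0,0,-0.4,0],
    [0,0,-0.5,0],
    [0,0,-0.6,0],
    [0,0,-0.6,0]
  ]
}}

```text
time_s: 14.12
eef_pos: [0.4424, -0.0471, 0.056]
orientation: [-3.142, 0.001, 2.91]
force: [0.7, 0.2, 2.0]
grip_width: 0.002
grip_force: 1.2
```

Call:
{"fn": "drive_tool", "kwargs": {
  "increments": [
    [0,0,-0.1,0],
    [0,0,-0.2,0],
    [0,0,-0.3,0],
    [0,0,-0.35,0],
    [0,0,-0.35,0]
  ]
}}

```text
time_s: 14.75
eef_pos: [0.4428, -0.0472, 0.0536]
orientation: [-3.141, 0.001, 2.91]
force: [-2.9, 2.0, 13.3]
grip_width: 0.004
grip_force: 6.8
```

Call:
{"fn": "drive_tool", "kwargs": {
  "increments": [
    [0,0,0,0],
    [0,0,0.4,0],
    [0,0,0.9,0],
    [0,0,2.5,0],
    [0,0,6,0],
    [0,0,12,0],
    [-3,0,16,0],
    [-8,0,18,0],
    [-12,0,18,0],
    [-12,0,18,0]
  ]
}}

```text
time_s: 16.0
eef_pos: [0.3205, -0.0467, 0.2319]
orientation: [-3.141, 0.001, 2.908]
force: [-0.2, -0.5, 0.4]
grip_width: -0.002
grip_force: 0.0
```

Run:
```python
from h import *
print(robot.sense()['eef_pos'],robot.sense()['force'])
np.set_printoptions(precision=4,suppress=True)
im,d=snap('side','side4'); cv2.imwrite('pics/c5.png',cv2.resize(im[100:380,200:460],None,fx=2.1,fy=2.1))
im,d=snap('top','top4')
for u,v in[(360,290),(362,289),(357,288),(345,285)]: print(world('top',d,u,v), world('top',np.load('top0.npy'),u,v))
```

```text
[ 0.32051035 -0.04669751  0.23191639] [-0.17103026 -0.49860092  0.38844323]
[ 0.442  -0.0469  0.0564] [ 0.4419 -0.0471  0.0548]
[ 0.4441 -0.0507  0.0575] [ 0.444  -0.0508  0.0566]
[ 0.4457 -0.0411  0.0557] [ 0.4459 -0.0408  0.0586]
[ 0.4507 -0.0178  0.0519] [ 0.4506 -0.0179  0.0514]
```

View pics/c5.png

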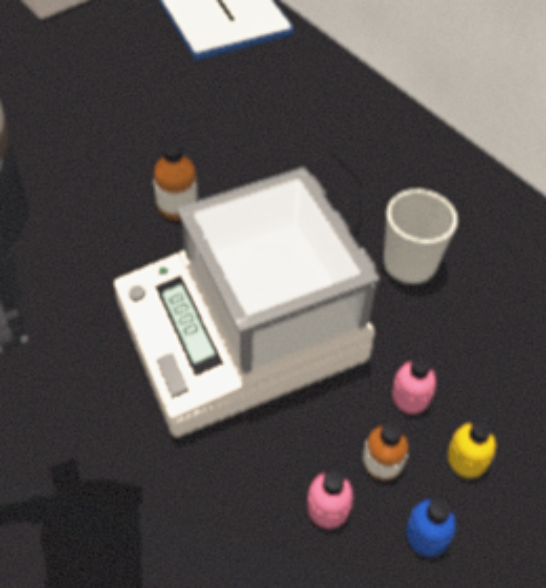

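The lid is shut at crop (280,250), the tare key is back up at (173,375), and the bottles and paper cup stand where they were. I hand it in.

```bash
python3 -c "
from bench import robot
print(robot.hand_in())"
```

```text
the job is handed in; nothing more can be done
None
```

I pushed the lid fully shut on its outer face without a slam, pressed the tare key down (13 N, about 4 mm of travel) and let it come back up, and handed the job in at about 16 s with the bottles, paper cup, steel cup and power key untouched.

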